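Open the drying cupboard to its working height

ROBOT

A 6-joint arm with a two-finger parallel gripper is mounted at the origin on a cart in front of the work surface, level with it; the furniture and walls round the work are solid. World frame = base frame: x ahead of the robot, y to its left, z up, the work surface at z = 0. Lengths are in m, angles in degrees, forces in N, time in s.
With the tool pointing down it reaches from about 0.325 to 0.85 m from the base axis. Payload 15.5 kg.
Tool frame: the origin (TCP) lies at the very end of the fingers, on their centre line; the grasp point (between the pads) lies arm.grip_depth behind it (arm.grip_depth is the distance from the TCP to the grasp point, in m); z points along the fingers, y is the direction in which the jaws open and shut (so a half turn about z gives the same grasp; the last joint's range is limited). The gripper opens to 91 mm and grips with 3 to 60 N. Pads are 32 mm wide; open, the fingers measure 118 mm over their backs; the gripper's body (76 mm by 178 mm) begins 60 mm behind the grasp point.
Start: joints at [-73.023, 28.281, 77.091, -0, 74.628, -5.472], TCP at [0.239, -0.578, 0.214] pointing down, gripper open.
Joint ranges: [-166.48, 166.48], [-47.26, 123.95], [12.59, 153.08], [-70.14, 250.14], [6.76, 159.57], [-176.63, 176.63]. Speed limits (degrees/s): [108.29, 108.29, 147.25, 172.46, 172.46, 172.46].

INTERFACE

Orientations are given as a 3x3 rotation matrix whose columns are the frame's x, y, z axes.
In Python, from rig import arm gives the robot as it stands. Calls block until the motion is done:
- arm.move_to(position, orientation): joint-space move of the TCP to a pose.
- arm.move_l(position, orientation=None, feed=0.15): straight line of the TCP; orientation=None keeps the orientation; feed is the mean speed in m/s.
- arm.move_joints(angles): joint-space move.
- arm.grip(opening): finger opening in m; the grip force is fixed at half the most; returns when the fingers have stopped.
- arm.sleep(seconds).
- arm.solve_ik(position, orientation): joint angles nearest the present ones, or None.
- arm.snapshot(name): name is "scene" or "side" or "wrist"; returns the picture (400x640x3 uint8, red, green, blue); there is no depth.
- arm.get_calibration(name): a dict with "intrinsics" (3x3 intrinsics, pixels), "cam_to_world" (4x4, takes a point from camera to world coordinates). Camera axes: x right, y down, z forward; pixel columns grow to the right and rows downward; lengths in m; the calibration is good to about 2 mm. A picture is of the moment at which its call begins: read the wrist's pose just before it. get_calibration takes no time and is no camera call; for the wrist camera it gives the pose at the moment of the call.
A pose or a line that the arm cannot do raises arm.Unreachable and nothing moves.
- arm.sign_off(): hands the job in, once; it reports no verdict.
Readings, each from a call of its own:
- arm.current_t(): time.
- arm.current_joint_positions(): joint angles.
- arm.current_dq(): joint speeds.
- arm.current_tau(): joint torques, N m.
- arm.current_ee_pos(): TCP position.
- arm.current_tool_rot(): TCP orientation.
- arm.current_force(): force on the tool from outside, world axes, zero at the start.
- arm.current_torque(): the same for the moment, N m.
- arm.current_width(): finger opening in m.
Only numpy, scipy, OpenCV 4.12 (cv2) and the standard library are available. Lean on these libraries where they do the work, as an engineer would, in place of code of your own. Each camera call takes 0.05 s, during which the arm holds its last target. There are 200 camera calls.

TASK

Open the sherd-drying cupboard to its working height: swing the sash fastener clear of the sash, then push the sash up by the lip along its lower edge, as far as the height mark, until its catch has snapped in beneath it, and let it down gently so that it hangs on the catch. The counterbalanced pane is delicate: never force it, against the fastener or against the buffer above the catch, and never let it drop. Leave the other things on the bench as they are.

Things in the scene. Friction and masses are not known exactly. Their poses are not given: they have to be found in the camera images.
- sash (a joint): height of the clear sash over its lower stop (m): 0 down, grows upward, 0.150 at the top. A counterweight carries most of its weight: lifting takes 3 to 7 N; let go when not on its catch, it runs down again. On its catch it reads 0.098 to 0.130 (lip underside 80 mm higher above the bench). Push it with less than 18 N; lower it slower than 0.15 m/s
- fastener (a joint): angle of the sash fastener (rad): 0 to 0.25 at the start, when its blade lies over the left end of the lip and blocks the sash after 5.5 mm of rise; from about 1.1 on the blade is clear; end stop 1.6. It stays where it is left and turns against about 0.06 N m
- hood: white cupboard, 276 mm wide, 370 mm high; origin on the bench under the sash plane, mid-width; x points into it, y to its left, z up. The sash slides straight up between two aluminium columns, front faces 10 mm before the sash plane, inner sides 105 mm from the middle. Floor plate 12 mm thick, from 61 mm before the sash plane; sherds lie inside
- sash_edge (a point): middle of the underside of the sash's lip, a round-nosed aluminium bar 196 mm long, 35 mm deep, 10 mm thick, that stands out from the pane's lower edge towards the robot. The point is 17.5 mm behind the lip's front edge and 20.5 mm before the sash plane; sash down: 80 mm above the bench. Axes as the cupboard's
- mark (a point): centre of the height mark, a steel plate 12 mm wide and 38 mm high on the right column's front, 194 mm above the bench. A catch hidden in the column is set by hand, anywhere in the mark's height: rising, the sash pushes the bolt aside over some 25 mm (1 to 4 N more), it snaps in beneath, 2 mm higher a sprung buffer resists (6 N per mm). Lowered from there the sash hangs on the bolt
- pillar (a point): turning axis of the sash fastener, on a dark 16 mm pillar before the left column, level with the middle of the 7 mm thick fastener (99 mm above the bench). Axes as the cupboard's
- fastener_knob (a point): middle of the black round knob (14 mm across, from 95 to 115 mm above the bench) at the end of the fastener's 10 mm wide tail, 50 mm from its axis. The tail points to the robot, a 32 mm blade at right angles to it lies over the lip. To undo: swing the tail away from the sash's middle, to the cupboard's left (+y), clockwise from above
- glue_bottle: white glue bottle with orange cone tip, 38 x 112 mm, standing to the left behind; not to be moved
- eraser: eraser 20 x 46 x 12 mm, lying in front of the cupboard; not to be moved
- vial_1: sample vial, 28 x 52 mm, white cap, standing to the right of the cupboard; not to be moved

How it is judged:
By the outcome, as a careful person would: the job done as asked, in the order asked, and still so for the second after the job is handed in, with the robot touching nothing.
It also fails if it takes over 54 s, if anything falls off the work surface, if the arm or the gripper's body presses on something with over 40 N, if the wrist force passes 120 N, or if a joint passes its speed limit or range.

## Working session

There is one attempt and no reset: what is moved stays moved. The work goes in short steps, each a Python script; the robot and the scene stay as the last script left them, time stands still between calls to the robot, and variables do not carry over. Pictures are saved under pics/ and viewed, about 8 in all and at most 12, crops included, and the job is handed in when it is done.

```bash
mkdir -p pics; ls; python3 - <<'E'
from rig import arm
import cv2,numpy as np
np.set_printoptions(precision=4,suppress=True)
for n in("scene","side"):
    im=arm.snapshot(n); cv2.imwrite(f"pics/{n}0.png",im[:,:,::-1])
    c=arm.get_calibration(n);print(n,np.array(c["intrinsics"]),np.array(c["cam_to_world"]))
print(arm.grip_depth,arm.current_t(),arm.current_width(),arm.current_force())
E
```

```text
pics
scene [[483.4083   0.     317.8961]
 [  0.     483.4083 204.6316]
 [  0.       0.       1.    ]] [[ 0.4362 -0.4353  0.7875 -0.3663]
 [-0.8998 -0.2078  0.3835 -0.8152]
 [-0.0033 -0.876  -0.4824  0.6784]
 [ 0.      0.      0.      1.    ]]
side [[459.15     0.     321.8995]
 [  0.     459.15   207.4149]
 [  0.       0.       1.    ]] [[-0.9434  0.2872 -0.1661  0.661 ]
 [ 0.3317  0.8302 -0.4481  0.0535]
 [ 0.0092 -0.4778 -0.8784  0.9703]
 [ 0.      0.      0.      1.    ]]
0.0188 0.1 0.09127177228149161 [-0.8773  0.4148  0.1463]
```

View pics/scene0.png

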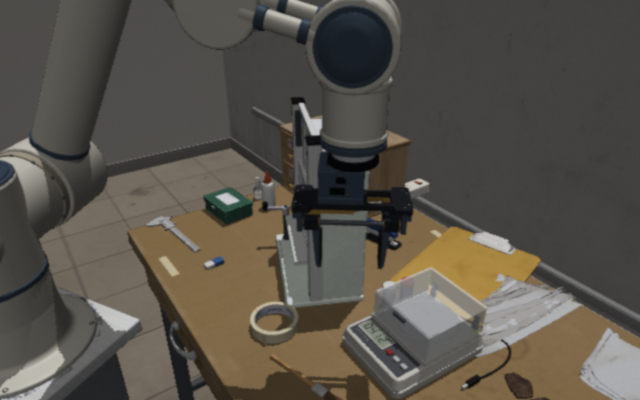

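View pics/side0.png

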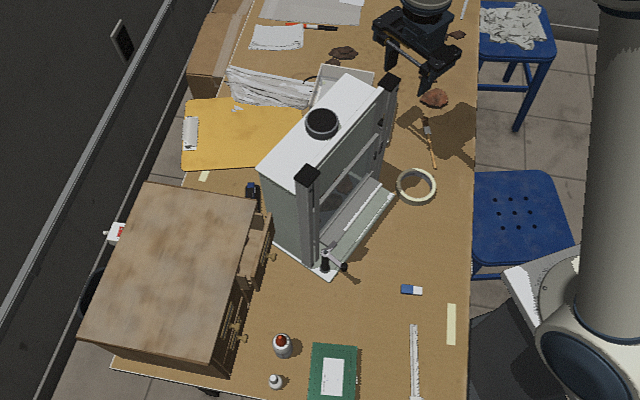

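The side view shows the cupboard with its pillar near (325,262), its knob near (344,266) and the floor plate's front edge from (330,281) to (396,193). I'll enlarge that crop.

```bash
cat > h.py <<'E'
from rig import arm
import cv2,numpy as np
np.set_printoptions(precision=4,suppress=True)
def ray(c,u,v):
    K=np.array(c["intrinsics"]);T=np.array(c["cam_to_world"])
    d=T[:3,:3]@np.linalg.solve(K,[u,v,1.]);return T[:3,3],d
def onz(c,u,v,z):
    o,d=ray(c,u,v);return o+d*(z-o[2])/d[2]
def proj(c,p):
    K=np.array(c["intrinsics"]);T=np.array(c["cam_to_world"])
    q=K@(T[:3,:3].T@(np.array(p)-T[:3,3]));return q[:2]/q[2]
def save(name,im,box=None,s=1):
    if box: im=im[box[1]:box[3],box[0]:box[2]]
    cv2.imwrite(f"pics/{name}.png",cv2.resize(im[:,:,::-1],None,fx=s,fy=s,interpolation=cv2.INTER_CUBIC))
E
python3 - <<'E'
from h import *
im=cv2.imread("pics/side0.png")[:,:,::-1]
save("side0c",im,(250,150,450,300),4)
c=arm.get_calibration("side")
for n,u,v,z in[("plateFL",330,281,.012),("plateFR",396,193,.012),("pillar",325,255,.105),("knob",344,266,.115),("topL",308,170,.37),("topR",388,82,.37),("eraser",411,289,.012)]:
    print(n,onz(c,u,v,z))
E
```

```text
plateFL [ 0.5238 -0.2568  0.012 ]
plateFR [ 0.297  -0.4142  0.012 ]
pillar [ 0.5279 -0.2821  0.105 ]
knob [ 0.5017 -0.2437  0.115 ]
topL [ 0.5459 -0.3224  0.37  ]
topR [ 0.3552 -0.4508  0.37  ]
eraser [ 0.3639 -0.1819  0.012 ]
```

View pics/side0c.png

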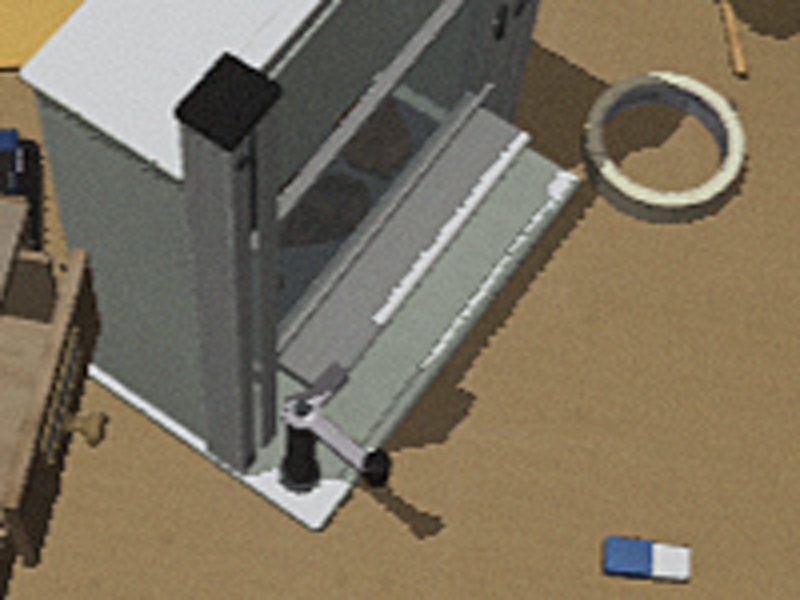

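```bash
cat >> h.py <<'E'
yw=np.deg2rad(-55.2)
O=np.array([.445,-.3856,0.]); 
HR=np.array([[np.cos(yw),-np.sin(yw),0],[np.sin(yw),np.cos(yw),0],[0,0,1.]])
def W(x,y,z): return O+HR@np.array([x,y,z])
def H(p): return HR.T@(np.array(p)-O)
def Rt(pitch,s=1):  # tool z pitched 'pitch' deg below hood x; tool y = s*hood y
    a=np.deg2rad(pitch); z=np.array([np.cos(a),0,-np.sin(a)]);y=np.array([0,s,0.])
    return HR@np.c_[np.cross(y,z),y,z]
E
python3 - <<'E'
from h import *
R=arm.current_tool_rot();p=arm.current_ee_pos();print(np.array(R),p)
T=np.array(arm.get_calibration("wrist")["cam_to_world"]);R=np.array(R)
print("cam in tool",R.T@(T[:3,3]-p),"\n",R.T@T[:3,:3])
for s in(1,-1):
  for P in(90,):
    for q in((-.2,-.2,.25),(-.2,.1,.25),(-.11,.09,.2),(-.09,.1,.1)):
      print(s,P,q,arm.solve_ik(W(*q),Rt(P,s)))
  for P in(0,10,15,20,30):
    for q in((-.2,0,.06),(-.02,0,.055),(-.02,0,.2)):
      j=arm.solve_ik(W(*q),Rt(P,s));print(s,P,q,j if j is None else np.round(j))
E
```

```text
[[ 0.9242  0.3819 -0.0003]
 [ 0.3819 -0.9242  0.001 ]
 [ 0.0001 -0.0011 -1.    ]] [ 0.2386 -0.5773  0.2134]
cam in tool [ 0.0734  0.0001 -0.1695] 
 [[ 0.0013 -0.9661 -0.2581]
 [ 1.      0.0015 -0.0007]
 [ 0.0011 -0.2581  0.9661]]
1 90 (-0.2, -0.2, 0.25) [ -72.744     5.1542  105.9362    0.       68.9096 -107.544 ]
1 90 (-0.2, 0.1, 0.25) [-29.4013  11.3251  98.1155  -0.      70.5594 -64.2013]
1 90 (-0.11, 0.09, 0.2) [-34.752   20.5478  93.2094  -0.      66.2428 -69.552 ]
1 90 (-0.09, 0.1, 0.1) [-34.4973  29.7172  96.5016  -0.      53.7812 -69.2973]
1 0 (-0.2, 0, 0.06) None
1 0 (-0.02, 0, 0.055) [-33.  92. 134. 210. 132. 111.]
1 0 (-0.02, 0, 0.2) [-33.  74. 146. 208. 126. 107.]
1 10 (-0.2, 0, 0.06) None
1 10 (-0.02, 0, 0.055) [-33.  85. 139. 205. 121. 107.]
1 10 (-0.02, 0, 0.2) [-33.  60. 146. 202. 104. 100.]
1 15 (-0.2, 0, 0.06) None
1 15 (-0.02, 0, 0.055) [-34.  80. 141. 202. 113. 105.]
1 15 (-0.02, 0, 0.2) [-34.  51. 144. 200.  90.  96.]
1 20 (-0.2, 0, 0.06) None
1 20 (-0.02, 0, 0.055) [-35.  74. 141. 200. 103. 102.]
1 20 (-0.02, 0, 0.2) [-35.  43. 142. 200.  75.  92.]
1 30 (-0.2, 0
[... 424 characters left out ...]
 53.7812 110.7027]
-1 0 (-0.2, 0, 0.06) None
-1 0 (-0.02, 0, 0.055) [-33.  92. 134. 210. 132. -69.]
-1 0 (-0.02, 0, 0.2) [-33.  74. 146. 208. 126. -73.]
-1 10 (-0.2, 0, 0.06) None
-1 10 (-0.02, 0, 0.055) [-33.  85. 139. 205. 121. -73.]
-1 10 (-0.02, 0, 0.2) [-33.  60. 146. 202. 104. -80.]
-1 15 (-0.2, 0, 0.06) None
-1 15 (-0.02, 0, 0.055) [-34.  80. 141. 202. 113. -75.]
-1 15 (-0.02, 0, 0.2) [-34.  51. 144. 200.  90. -84.]
-1 20 (-0.2, 0, 0.06) None
-1 20 (-0.02, 0, 0.055) [-35.  74. 141. 200. 103. -78.]
-1 20 (-0.02, 0, 0.2) [-35.  43. 142. 200.  75. -88.]
-1 30 (-0.2, 0, 0.06) None
-1 30 (-0.02, 0, 0.055) [-37.  60. 139. 196.  78. -84.]
-1 30 (-0.02, 0, 0.2) [-37.  29. 135. 203.  46. -97.]
```

```bash
cat > fk.py <<'E'
from h import *
from scipy.spatial.transform import Rotation as Ro
A=[];b=[]
for r in np.linspace(.36,.75,6):
  for z in(.1,.25,.4):
    q=arm.solve_ik([r,0,z],np.diag([1,-1,-1.]))
    if q is None: continue
    q=np.deg2rad(q)
    if abs(q[3])>.1: continue
    A+= [[np.sin(q[1]),np.sin(q[1]+q[2]),1,0],[np.cos(q[1]),np.cos(q[1]+q[2]),0,1]];b+=[r,z]
s,res,_,_=np.linalg.lstsq(np.array(A),np.array(b),rcond=None)
L1,L2,a,hD=s
# D from horizontal tool sample
p=np.array([.65,0,.3]);q=np.deg2rad(arm.solve_ik(p,np.c_[[0,0,-1.],[0,1.,0],[1.,0,0]]))
D=.65-(a+L1*np.sin(q[1])+L2*np.sin(q[1]+q[2])); h=hD+D
def links(qd):
    q=np.deg2rad(qd);c=np.array([np.cos(q[0]),np.sin(q[0]),0]);Z=np.array([0,0,1.])
    S=a*c+h*Z;E=S+L1*(np.sin(q[1])*c+np.cos(q[1])*Z);Wr=E+L2*(np.sin(q[1]+q[2])*c+np.cos(q[1]+q[2])*Z)
    return S,E,Wr
if __name__=="__main__": 
  print(L1,L2,a,h,D,res, h+L1*np.cos(q[1])+L2*np.cos(q[1]+q[2]))
  for hd in(0,30,45,60,75,90,-30,-60,-90):
   for P in(0,10,20):
    for roll in(0,90,180,270):
     ok=True;o=[]
     for z in(.055,.2):
      Rz=Ro.from_euler('z',hd,degrees=True).as_matrix()
      R=HR@Rz@HR.T@Rt(P,1)@Ro.from_euler('z',roll,degrees=True).as_matrix()
      j=arm.solve_ik(W(-.022,0,z),R)
      if j is None: ok=False;break
      S,E,Wr=links(j); o.append(f"{np.round(j)} elb {H(E)} wr {H(Wr)}")
     if ok and roll==0: print(hd,P,roll,o)
E
python3 fk.py
```

```text
0.5739076273453569 0.3837285882624515 -0.012748564109009337 0.0854718595250484 0.26966094045448746 [0.0255] 0.11008993235142667
0 0 0 ['[-33.  92. 134. 211. 132. 112.] elb [-0.0523  0.0686  0.0642] wr [-0.3093 -0.0375 -0.2003]', '[-33.  74. 146. 208. 127. 108.] elb [-0.0716  0.0606  0.2403] wr [-0.3004 -0.0338 -0.0529]']
0 10 0 ['[-33.  85. 139. 205. 121. 108.] elb [-0.052   0.0636  0.1346] wr [-0.3016 -0.037  -0.139 ]', '[-33.  60. 146. 202. 105. 100.] elb [-0.1201  0.0362  0.3699] wr [-0.2792 -0.028   0.0267]']
0 20 0 ['[-35.  74. 141. 200. 104. 102.] elb [-0.0657  0.0445  0.2421] wr [-0.2749 -0.0342 -0.0699]', '[-35.  43. 142. 200.  75.  92.] elb [-0.2154 -0.0118  0.5044] wr [-0.2491 -0.0244  0.1224]']
30 0 0 ['[-77.  92. 134. 119. 117.  51.] elb [-0.0482 -0.3494  0.0663] wr [-0.3057 -0.2488 -0.1998]', '[-77.  74. 146. 122. 113.  57.] elb [-0.0686 -0.3414  0.2435] wr [-0.2965 -0.2524 -0.0521]']
30 10 0 ['[-76.  85. 139. 127. 108.  56.] elb [-0.0466 -0.3396  0.1371] wr [-0.297  -0.2468 -0.1385]', '[-76.  60. 146. 130.  97.  70.] elb [-0.1164 -0.3137  0.3722] wr [-0.2744 -0.2551  0.
[... 2640 characters left out ...]
 [-0.0938  0.2923  0.0461]', '[-13.  44.  95. -68.  83.  50.] elb [-0.2881  0.1139  0.5007] wr [-0.1031  0.2838  0.2106]']
-90 0 0 ['[-18.  74.  65. -60. 114.  55.] elb [-0.1438  0.1835  0.2442] wr [ 0.0567  0.3381 -0.0442]', '[-18.  62.  69. -63. 117.  48.] elb [-0.1809  0.155   0.3586] wr [0.049  0.3321 0.1076]']
-90 10 0 ['[-18.  68.  68. -55. 107.  55.] elb [-0.1561  0.1703  0.2963] wr [0.0546 0.3307 0.0185]', '[-18.  57.  70. -58. 112.  47.] elb [-0.1999  0.1369  0.4021] wr [0.0445 0.3231 0.1723]']
-90 20 0 ['[-19.  63.  71. -50.  99.  54.] elb [-0.169   0.1495  0.3468] wr [0.0525 0.3122 0.079 ]', '[-19.  51.  72. -52. 106.  45.] elb [-0.2194  0.1125  0.4436] wr [0.0399 0.3029 0.2344]']
```

```bash
python3 - <<'E'
from h import *
R=Rt(90,1)
c=arm.get_calibration("side");print("tape",H(onz(c,415,185,.02)),"eraser",H(onz(c,411,289,.012)))
arm.move_l(W(-.18,-.22,.25),R,feed=.3)
arm.move_l(W(-.13,.06,.22),R,feed=.3)
arm.grip(0.0)
c=arm.get_calibration("wrist");np.save("cw1.npy",c,allow_pickle=True)
im=arm.snapshot("wrist");save("w1",im)
im=arm.snapshot("scene");save("sc1",im)
print(arm.current_t(),arm.current_ee_pos(),W(-.13,.06,.22),arm.current_force(),arm.current_width())
for n,q in(("pillar",(-.038,.127,.105)),("knob",(-.088,.127,.115)),("lipL",(-.038,.098,.09)),("lipR",(-.038,-.098,.09)),("plFL",(-.061,.138,.012))): print(n,proj(c,W(*q)))
E
```

```text
tape [-0.088  -0.1796  0.02  ] eraser [-0.2136  0.0496  0.012 ]
4.6 [ 0.4201 -0.2446  0.22  ] [ 0.4201 -0.2446  0.22  ] [-0.3833  0.3639 -0.3995] -2.2026757493943516e-06
pillar [380.6067 284.5115]
knob [385.4616 243.8922]
lipL [351.4923 277.4042]
lipR [173.2533 277.1355]
plFL [375.786  232.7837]
```

View pics/w1.png

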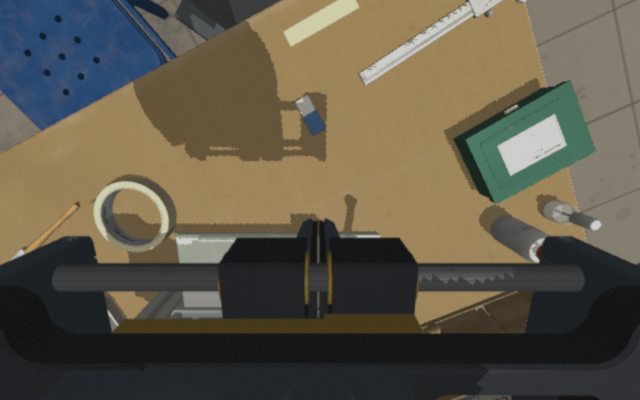

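View pics/sc1.png

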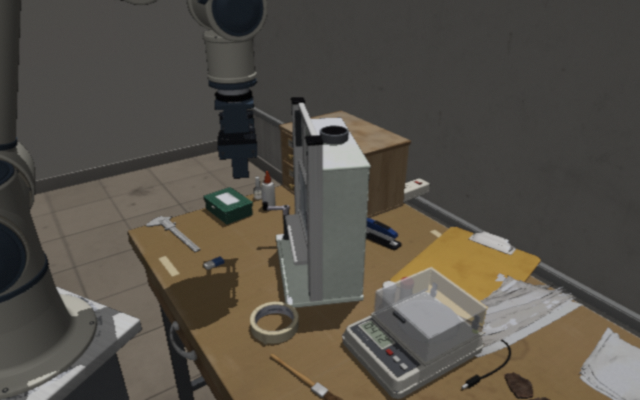

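The wrist view is mostly blocked by the gripper. The scene view shows the fastener near (265–290, 208). I'll make one composite from close crops of the scene and side views.

```bash
python3 - <<'E'
from h import *
s=arm.snapshot("side")
a=cv2.imread("pics/sc1.png")[180:255,240:310]
b=s[20:220,330:480,::-1]
a=cv2.resize(a,None,fx=6,fy=6,interpolation=cv2.INTER_CUBIC)
b=cv2.resize(b,None,fx=2.25,fy=2.25,interpolation=cv2.INTER_CUBIC)
cv2.imwrite("pics/comp.png",np.hstack([a,b[:450]]))
c=arm.get_calibration("scene")
for n,q in(("pillar",(-.038,.127,.105)),("knob",(-.088,.127,.115)),("lipR",(-.038,-.098,.09)),("plFR",(-.061,-.138,.012)),("plFL",(-.061,.138,.012))): print(n,proj(c,W(*q)))
E
```

```text
pillar [281.9869 205.5786]
knob [261.2735 203.5822]
lipR [292.2013 264.0325]
plFR [284.3247 307.2471]
plFL [274.045  236.0434]
```

View pics/comp.png

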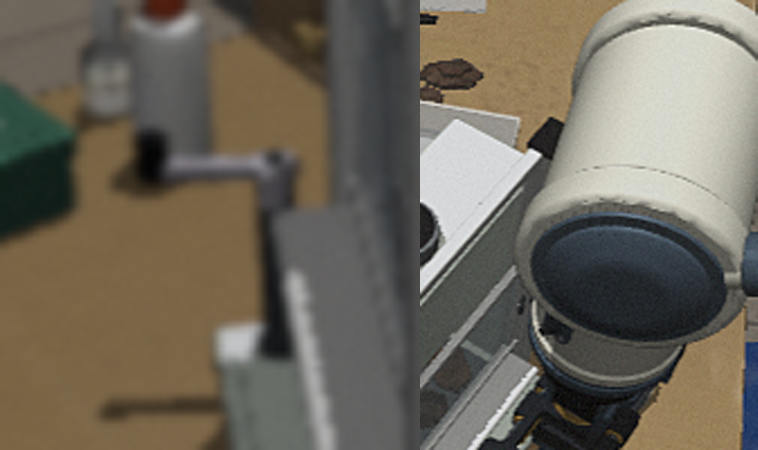

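```bash
python3 - <<'E'
from h import *
s=arm.get_calibration("side");c=arm.get_calibration("scene")
for n,a,b in(("pillar",(325.3,252),(286.3,205.5)),("knobmid",(343.8,266.8),(265.2,206)),("plFL",(329.5,282),(277,239.5)),("plFR",(394.5,195),(287,306)),):
    o1,d1=ray(s,*a);o2,d2=ray(c,*b)
    t=np.linalg.lstsq(np.c_[d1,-d2],o2-o1,rcond=None)[0]
    p1=o1+d1*t[0];p2=o2+d2*t[1];print(n,(p1+p2)/2,"gap",np.linalg.norm(p1-p2),"hood",H((p1+p2)/2))
g=cv2.imread("pics/scene0.png"); print()
save("x",cv2.imread("pics/sc1.png")[:,:,::-1])
E
```

```text
pillar [ 0.5272 -0.2905  0.1063] gap 0.006841571338593427 hood [-0.0312  0.1218  0.1063]
knobmid [ 0.5026 -0.2467  0.1073] gap 0.004536318568159034 hood [-0.0812  0.1265  0.1073]
plFL [ 0.5255 -0.2608  0.0007] gap 0.005180428053469978 hood [-0.0565  0.1373  0.0007]
plFR [ 0.3032 -0.4139  0.0093] gap 0.005516009292823244 hood [-0.0577 -0.1325  0.0093]
```

```bash
cat >> h.py <<'E'
O=O+HR@np.array([.004,.001,0])   # triangulation correction
E
python3 - <<'E'
from h import *
R=Rt(90,1); P=np.array([-.0375,.1245])
def F(t,g=0):
    n=np.array([np.sin(t),np.cos(t)])
    return P+.05*np.array([-np.cos(t),np.sin(t)])-[.013,.0135]-(.007+g)*n
f0=F(0.0,.012)
arm.move_l(W(*f0,.20),R,feed=.2);arm.move_l(W(*f0,.092),R,feed=.15)
b=np.array(arm.current_force());print("bias",b)
for t in np.arange(.05,1.46,.14):
    arm.move_l(W(*F(t),.092),feed=.06)
    f=HR.T@(np.array(arm.current_force())-b);print(round(t,2),f)
    if np.linalg.norm(f)>14: print("STOP");break
q=F(t,.012)
arm.move_l(W(*q,.092),feed=.1);arm.move_l(W(*(q-[.04,0]),.25),feed=.25)
print(arm.current_t())
s=arm.snapshot("side");save("s2",s,(270,170,430,300),5)
save("sc2",arm.snapshot("scene"))
E
```

```text
bias [-0.1423  0.7904  0.7997]
0.05 [ 1.183  -0.4857 -0.4423]
0.19 [ 0.1313 -1.0722 -0.9884]
0.33 [ 0.6472  0.1218 -1.521 ]
0.47 [ 1.2199  0.2193 -0.1976]
0.61 [ 0.6058 -0.9879 -0.4889]
0.75 [ 0.5749 -0.0773 -0.6609]
0.89 [ 1.0101 -0.3497 -1.0236]
1.03 [ 0.6796 -0.8273 -0.5521]
1.17 [-0.0073  0.0156 -0.8284]
1.31 [ 0.4548 -0.7132 -0.7248]
1.45 [ 0.116  -0.5087 -1.1483]
10.05
```

View pics/sc2.png

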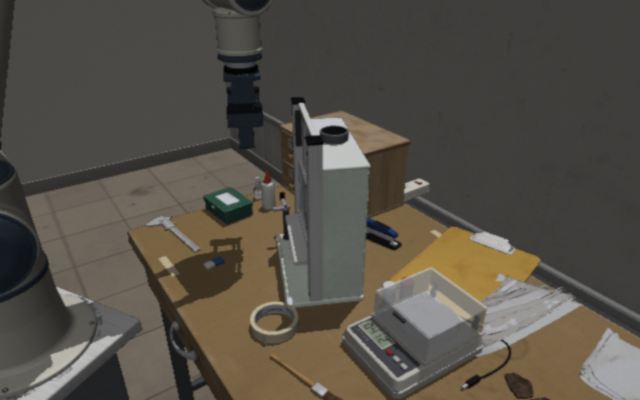

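The tail has swung: its knob is now near (283,195). I'll check the angle in a zoomed crop.

```bash
python3 - <<'E'
from h import *
a=cv2.resize(cv2.imread("pics/sc2.png")[180:230,255:305],None,fx=8,fy=8,interpolation=cv2.INTER_CUBIC)
b=cv2.resize(cv2.imread("pics/s2.png"),(400,325));b=cv2.copyMakeBorder(b,0,75,0,0,0)
cv2.imwrite("pics/comp2.png",np.hstack([a,b]))
c=arm.get_calibration("scene")
for t in(.9,1.1,1.25,1.4,1.5):print(t,proj(c,W(-.0375-.05*np.cos(t),.1245+.05*np.sin(t),.105))-proj(c,W(-.0375,.1245,.103)))
print(proj(c,W(-.0375,.1245,.103)))
E
```

```text
0.9 [-13.8453  -7.2017]
1.1 [-10.6615  -8.4527]
1.25 [-8.0148 -9.1902]
1.4 [-5.2078 -9.7401]
1.5 [-3.2759 -9.9974]
[283.9058 206.4413]
```

View pics/comp2.png

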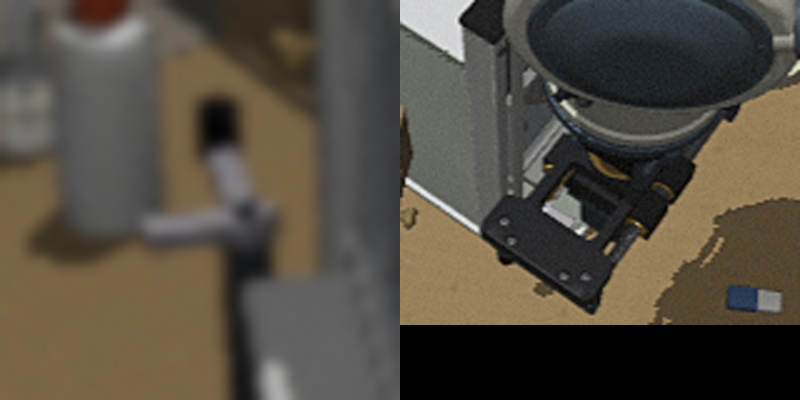

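```bash
cat >> h.py <<'E'
def RL(hd,P=10):  # jaws vertical, camera on the robot's side
    h,a=np.deg2rad(hd),np.deg2rad(P)
    d=np.array([np.cos(h)*np.cos(a),np.sin(h)*np.cos(a),-np.sin(a)]);n=np.array([-np.sin(h),np.cos(h),0])
    return HR@np.c_[n,np.cross(d,n),d]
E
python3 - <<'E'
from h import *
for hd in(30,40,50,60,70):
  for q in((-.065,.008,.25),(-.065,.008,.11),(-.025,.008,.11),(-.025,.008,.26),(-.12,-.06,.3)):
    j=arm.solve_ik(W(*q),RL(hd));print(hd,q,None if j is None else np.round(j))
c=arm.get_calibration("scene")
print("scale corner",H(onz(c,345,345,.03)),H(onz(c,378,305,.03)),"blob",H(onz(c,392,288,.03)))
print(H(arm.current_ee_pos()),np.round(arm.current_joint_positions()))
E
```

```text
30 (-0.065, 0.008, 0.25) None
30 (-0.065, 0.008, 0.11) [-77.  91. 151. 119. 117. 128.]
30 (-0.025, 0.008, 0.11) [-73.  78. 143. 130. 107. 149.]
30 (-0.025, 0.008, 0.26) [-73.  44. 144. 133.  86. 173.]
30 (-0.12, -0.06, 0.3) None
40 (-0.065, 0.008, 0.25) [-85.  47. 144. 112.  84. 170.]
40 (-0.065, 0.008, 0.11) [-85.  77. 143. 112.  95. 143.]
40 (-0.025, 0.008, 0.11) [-81.  69. 136. 116.  91. 157.]
40 (-0.025, 0.008, 0.26) None
40 (-0.12, -0.06, 0.3) None
50 (-0.065, 0.008, 0.25) None
50 (-0.065, 0.008, 0.11) [-88.  67. 134. 101.  83. 159.]
50 (-0.025, 0.008, 0.11) [-84.  63. 128. 103.  82. 168.]
50 (-0.025, 0.008, 0.26) [ -84.   39.  129.   99.   78. -168.]
50 (-0.12, -0.06, 0.3) [-105.   32.  135.   78.   82. -167.]
60 (-0.065, 0.008, 0.25) [ -88.   40.  126.   85.   81. -166.]
60 (-0.065, 0.008, 0.11) [-88.  62. 125.  88.  80. 173.]
60 (-0.025, 0.008, 0.11) None
60 (-0.025, 0.008, 0.26) [ -85.   39.  121.   87.   81. -159.]
60 (-0.12, -0.06, 0.3) [-102.   32.  126.   71.   87. -159.]
70 (-0.065, 0.008, 0.25) [ -87.   40.  117.   75.   85. -158.]
70 (-0.065, 0.008, 0.11) [ -87.   59.  117.   78.   81. -176.]
70 (-0.025, 0.008, 0.11) [ -84.   58.  111.   79.   82. -170.]
70 (-0.025, 0.008, 0.26) [ -84.   40.  112.   77.   85. -152.]
70 (-0.12, -0.06, 0.3) [ -99.   33.  118.   64.   92. -154.]
scale corner [ 0.0329 -0.28    0.03  ] [ 0.121  -0.1832  0.03  ] blob [ 0.1645 -0.1354  0.03  ]
[-0.1157  0.1579  0.2483] [-28.  20.  85.  -0.  75. -63.]
```

```bash
cat >> h.py <<'E'
RU=RL(45)@np.diag([-1,-1,1.])
def fz(n=5):
    v=[]
    for _ in range(n): v.append(HR.T@np.array(arm.current_force())); arm.sleep(.01)
    return np.mean(v,0)
E
python3 - <<'E'
from h import *
for q in((-.12,-.06,.3),(-.065,.008,.25),(-.065,.008,.11),(-.025,.008,.11),(-.025,.008,.26)): print(q,np.round(arm.solve_ik(W(*q),RU)))
arm.move_l(W(-.2,-.03,.35),feed=.35)
arm.grip(.091)
try: arm.move_l(W(-.12,-.06,.30),RU,feed=.2)
except arm.Unreachable as e: print("unreach",e); arm.move_to(W(-.12,-.06,.30),RU)
print(arm.current_t(),np.round(arm.current_joint_positions()),arm.current_width())
arm.move_l(W(-.065,.008,.25),feed=.2)
arm.move_l(W(-.065,.008,.11),feed=.15)
print(arm.current_t(),fz())
save("sc3",arm.snapshot("scene"),(200,80,440,320),2.5)
E
```

```text
(-0.12, -0.06, 0.3) [-106.   33.  140.   83.   81.    7.]
(-0.065, 0.008, 0.25) [-87.  44. 140. 104.  81.  -3.]
(-0.065, 0.008, 0.11) [-87.  71. 138. 107.  88. -29.]
(-0.025, 0.008, 0.11) [-83.  66. 132. 110.  86. -18.]
(-0.025, 0.008, 0.26) [-83.  39. 133. 106.  78.   7.]
unreach the arm cannot follow that straight line within its joint ranges
13.8583 [-106.   33.  140.   83.   81.    7.] 0.09112997029852296
15.5917 [ 0.0747 -0.286  -0.498 ]
```

View pics/sc3.png

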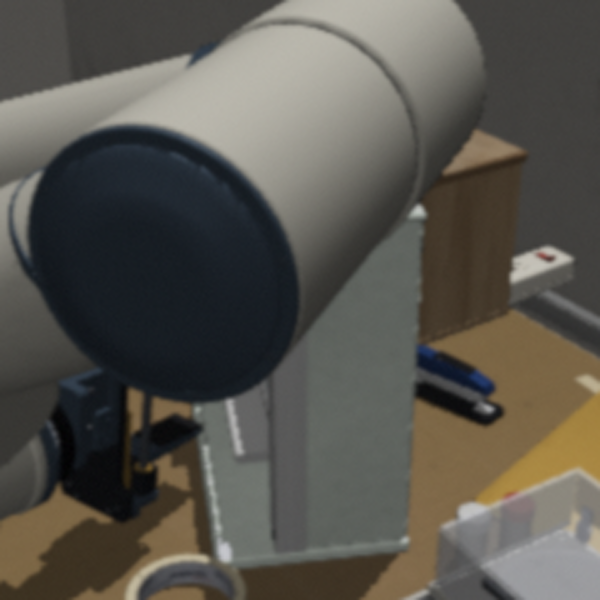

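```bash
python3 - <<'E'
from h import *
b=fz()
for x in(-.05,-.04,-.032,-.026):
    arm.move_l(W(x,.008,.11),feed=.08); f=fz(3)-b;print(x,f)
    if np.linalg.norm(f)>5: print("STOP");raise SystemExit
im=arm.snapshot("wrist");save("w3",im)
z=.11
while z<.135:
    z+=.002;arm.move_l(W(-.026,.008,z),feed=.03);f=fz(4)-b;print(round(z,3),f)
    if f[2]<-2: break
print(arm.current_t())
E
```

```text
-0.05 [0.4602 0.4336 0.5738]
-0.04 [ 0.6654  0.1733 -0.0077]
-0.032 [-0.0303  0.0261 -0.3214]
-0.026 [ 0.623   0.1555 -0.0641]
0.112 [ 0.6889  0.4066 -0.0341]
0.114 [ 0.4401 -0.1445  0.0775]
0.116 [0.21   0.2556 0.0143]
0.118 [ 0.1617  0.2066 -0.0055]
0.12 [ 0.4287 -0.0456  0.2472]
0.122 [ 0.9445 -0.2411 -1.5846]
0.124 [ 0.7766  0.0055 -2.2892]
18.9667
```

View pics/w3.png

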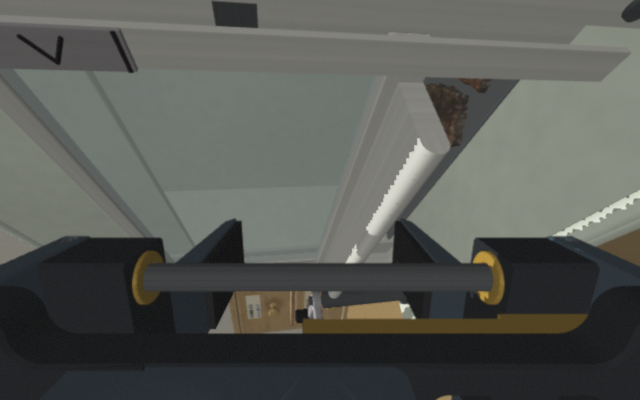

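The wrist view shows the lip (bright bar, about (340,290) to (440,150)) between the open fingers, with the right-hand one beneath it. Contact came at z≈0.121, as expected. Now I'll lift.

```bash
cat >> h.py <<'E'
def up(z,feed): 
    arm.move_l(W(-.026,.008,z),feed=feed); return fz(3)
E
python3 - <<'E'
from h import *
z0=.1215
for r in list(np.arange(.004,.013,.002))+list(np.arange(.018,.073,.006)):
    f=up(z0+r,.04);print(round(r,3),f)
    if f[2]<-11 or np.hypot(*f[:2])>12: print("STOP");break
print(arm.current_t(),arm.current_ee_pos()[2]-z0)
E
```

```text
0.004 [ 0.4528 -1.0134 -2.7061]
0.006 [ 1.016  -0.1148 -2.2085]
0.008 [ 0.0522 -0.3005 -2.2395]
0.01 [ 0.6164 -0.3407 -1.8299]
0.012 [ 0.574  -0.3925 -1.6506]
0.018 [-0.8788 -0.5793 -1.7699]
0.024 [-1.1653  0.0799 -1.7127]
0.03 [-1.0442 -0.1494 -2.3041]
0.036 [-1.1041  0.7233 -1.4172]
0.042 [-1.1867  0.0481 -1.7114]
0.048 [-1.6038  0.8486 -2.3665]
0.054 [-1.381   0.411  -2.5153]
0.06 [-1.4135  1.1076 -2.1241]
0.066 [-1.4628  0.3901 -2.1617]
0.072 [-1.6786  0.6449 -1.7495]
23.5917 0.07233083228913026
```

```bash
python3 - <<'E'
from h import *
z0=.1215;pk=-2.0
for r in [.075,.078,.081,.084,.086,.088,.09,.092,.094]+list(np.arange(.095,.136,.001)):
    f=up(z0+r,.03)[2];print(round(r,3),round(f,2),end="; ")
    pk=min(pk,f)
    if f<-6.5: print("HIGH");break
    if r>.095 and pk<-3.6 and f-pk>1.8: print("DROP");break
print(arm.current_t(),arm.current_ee_pos()[2]-z0)
E
```

```text
0.075 -2.25; 0.078 -3.26; 0.081 -2.73; 0.084 -3.41; 0.086 -4.95; 0.088 -2.3; 0.09 -3.03; 0.092 -3.44; 0.094 -2.94; 0.095 -3.79; 0.096 -4.45; 0.097 -4.36; 0.098 -4.41; 0.099 -4.1; 0.1 -4.35; 0.101 -1.51; DROP
27.9917 0.10123882922483743
```

```bash
python3 - <<'E'
from h import *
z0=.1215
print(fz(10)[2])
for r in(.102,.1025):
    f=up(z0+r,.02)[2];print(r,f)
    if f<-6:break
for r in(.101,.100,.099,.098,.097,.096,.095):
    f=up(z0+r,.02)[2];print(r,round(f,2))
print(arm.current_t(),fz(10)); save("w4",arm.snapshot("wrist"));save("sc4",arm.snapshot("side"))
E
```

```text
-1.6059796061515867
0.102 -2.8130162798724014
0.1025 -3.648477464264617
0.101 -0.61
0.1 -0.02
0.099 -0.41
0.098 0.17
0.097 0.01
0.096 -0.27
0.095 0.56
30.55 [ 0.0264  0.2975 -0.1072]
```

View pics/w4.png

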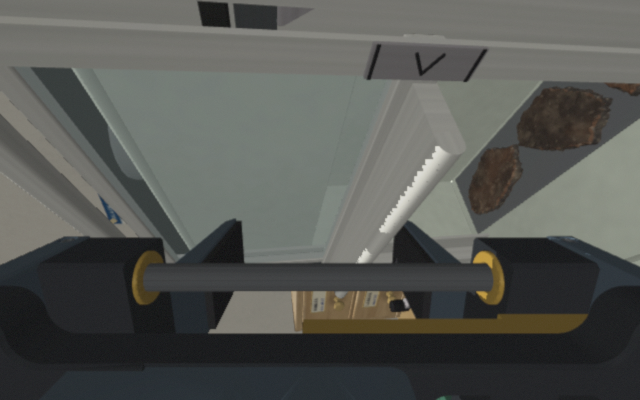

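Force is zero and the lip stays up while the finger drops, so the sash hangs on the catch. Withdrawing now.

```bash
python3 - <<'E'
from h import *
z0=.1215
arm.move_l(W(-.026,.008,z0+.080),feed=.04);print(fz(5))
arm.move_l(W(-.07,.008,z0+.080),feed=.08);print(fz(5))
arm.move_l(W(-.12,-.06,.28),feed=.15)
c=arm.get_calibration("scene");im=arm.snapshot("scene");save("sc5",im,(200,60,400,320),2.3)
s=arm.get_calibration("side");save("s5",arm.snapshot("side"))
for r in(0,.1):print(r,proj(c,W(-.038,-.098,.09+r)),proj(s,W(-.038,.098,.09+r)))
print(arm.current_t())
a=cv2.imread("pics/sc5.png");b=cv2.imread("pics/s5.png")[120:320,250:430];b=cv2.resize(b,None,fx=1.9,fy=1.9)
a=cv2.resize(a,(430,560));b=cv2.copyMakeBorder(b,0,560-b.shape[0],0,0,0)
cv2.imwrite("pics/fin.png",np.hstack([a,b]))
E
```

```text
[-0.2911  0.0204 -0.2058]
[-0.128   0.3662 -0.1816]
0 [294.0744 263.568 ] [331.3197 246.6785]
0.1 [292.6975 222.0188] [332.7578 225.428 ]
33.0583
```

View pics/fin.png

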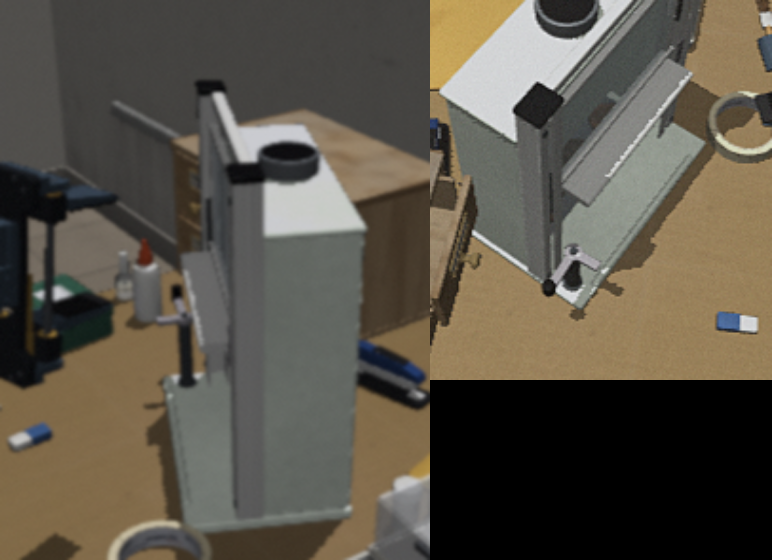

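The sash hangs raised, the fastener's knob points to the left with its blade clear, and the eraser, bottle and tape stand where they were. Handing in.

```bash
python3 -c "
from h import *
print(fz(5),arm.current_t());arm.sign_off()"
```

```text
[-0.3312  0.0541 -0.1422] 33.1
the job is handed in; nothing more can be done
```

The cupboard is open at its working height: the sash hangs on its catch at about 0.100 m, and I handed the job in at 33 s.

- **Fastener:** I swung it with closed fingers to about 1.4 rad, and the pictures show its blade clear of the lip.
- **Lift:** I pushed the lip up from below with one finger. The most I read was about 5 N, taken while stopped between steps; I did not read the force during the moves.
- **Catch:** The force rose from about 0.078 m and dropped from 4.4 to 1.5 N at about 0.101 m, as expected when the bolt snaps in.
- **Letting down:** I went 1.5 mm higher, reading about 3.6 N, then lowered slowly. The force went to zero at about 0.100 m and stayed there while the finger went 20 mm lower and withdrew.

**Last checks:** The final pictures show the sash up and the fastener clear. The eraser and glue bottle are where they were, and the tool force is about zero with the gripper clear.

- **Vial not confirmed:** I never saw it clearly. A white-capped shape behind the scale's cover is probably it, about 0.1 m or more from anywhere the gripper went.
- **Position mismatch:** The two camera views disagreed by 4–7 mm on the cupboard's position. I shifted my estimate by 4 mm, and first contact with the lip came within about 2 mm of the predicted height.

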